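Unbolt the lid of the insole vacuum press

TASK

The lid of the vacuum press is bolted shut. Press the yellow spring catch right down with one fingertip and, while it is held down, push the bolt's black knob with the other fingertip until the bolt is fully drawn out of the lid's keeper; only then let the catch spring back up so that it locks the bolt open, and move clear. Push gently, without gripping the knob, and leave the tape roll, the glue tin and the little green tub standing on the press where they are.

Things in the scene. Friction and masses are not known exactly. Their poses are not given: they have to be found in the camera images.
- press: the white vacuum press, 530 x 600 mm, fixed; origin on the bench straight below the middle of the shut bolt; x points from the front panel to the lid's hinges, y along the bolt, z up. Its flat front deck (x -120 to 50 mm) is 130 mm above the origin; behind it (x 50 to 400) lies the closed lid: frame 22 mm above the deck, red membrane, red lift handle 56 mm high at x 68, y 170 to 250
- keeper (a point): top of the steel keeper eye that the lid holds over the deck, 26 mm above the deck, at x 0, y 80 mm of the press, 8 mm wide along y. The bolt, a 12 mm round steel bar along y whose top is 18 mm above the deck, passes through it when shut. The bolt's three straps (tops 20.5 mm above the deck) are at y 52, -66 and -105 mm
- knob (a point): middle of the bolt's upright black knob, a round post 20 mm in diameter from 24 to 52 mm above the deck; this point is 40 mm above the deck. With the bolt shut it is at x 0, y 0 of the press; drawing the bolt carries it towards the press's -y, away from the keeper
- catch_top (a point): middle of the flat top of the yellow catch bar, 28 mm wide (press x) by 62 mm long (press y); at rest 35 mm above the deck, at x -58, y 4 mm of the press. It goes straight down 8 mm to a firm stop, its top then 27 mm above the deck: below the knob's top, above bar, straps and keeper. Its spring needs about 3 N to start and 7 N fully down. A finger can slide along it
- bolt (a joint): how far the bolt is drawn, m: 0 shut; it slides with about 3 N. The catch's steel tooth stops it after 1 mm unless the catch is down at least 6 mm. Beyond 0.029 the bolt is out of the keeper and its shoulder past the tooth, so that a released catch comes up and locks it open; before that the shoulder holds a released catch down. Fully drawn: 0.031 or more; firm end stop at 0.038
- catch (a joint): how far the catch is pushed down, m: 0 up (sprung), 0.008 fully down
- tape_roll: off-white roll of tape lying on the front deck, 84 mm across, 25 mm high; origin at the centre of its underside
- glue_tin: tin with a blue label standing on the front deck, 62 mm across, 75 mm high; origin at the centre of its underside. It and the tape roll stand about 200 mm to either side of the knob
- eyelet_pot: small green tub standing on the front deck between the bolt gear and the thing on the press's -y side, 40 mm across, 34 mm high; origin at the centre of its underside

How it is judged:
By the outcome, as a careful person would: the job done as asked, in the order asked, and still so for the second after the job is handed in, with the robot touching nothing.
It also fails if it takes over 38 s, if anything falls off the work surface, if the arm or the gripper's body presses on something with over 40 N, if the wrist force passes 120 N, or if a joint passes its speed limit or range.

ROBOT

A 7-joint arm with a two-finger parallel gripper is mounted at the origin on the work surface. World frame = base frame: x ahead of the robot, y to its left, z up, the work surface at z = 0. Lengths are in mm, angles in rad, forces in N, time in s.
With the tool pointing down it reaches from about 425 to 875 mm from the base axis. Payload 9.9 kg.
Tool frame: the origin (TCP) lies midway between the tips of the shut fingers; the grasp point (between the pads) lies 19 mm behind it; z points along the fingers, y is the line along which they close (so a half turn about z gives the same grasp; the last joint's range is limited). The gripper opens to 85 mm and grips with 20 to 120 N. Pads are 22 mm wide; open, the fingers measure 114 mm over their backs; the gripper's body (76 mm by 85 mm) begins 54 mm behind the grasp point. The pads swing forward as they close: fully open they stand 13 mm farther back than shut.
Start: joints at [-1.401, 0.576, 0.025, 1.437, -0.015, 1.129, -0.057], TCP at [169.474, 653.382, 231.289] pointing down, gripper open.
Joint ranges: [-2.76, 2.76], [-0.34, 2.15], [-1.52, 1.57], [0.19, 2.46], [-1.09, 4.23], [0.17, 1.99], [-2.82, 2.82]. Speed limits (rad/s): [2.22, 2.22, 3.01, 3.01, 3.14, 3.14, 3.14].

INTERFACE

Orientations are given as a unit quaternion [w, x, y, z].
In Python, from rig import move_to, move_l, move_j, grip, pause, inverse_kinematics, state, snapshot, get_calibration, MotionError, finish_job gives the robot as it stands. Calls block until the motion is done:
- move_to(position, orientation): joint-space move of the TCP to a pose.
- move_l(position, orientation=None, rate=150, contact_N=None): straight line of the TCP; orientation=None keeps the orientation; rate is the mean speed in mm/s. With contact_N (N) it stops when the force on the tool has changed by that much, and returns True; else False.
- move_j(angles): joint-space move.
- grip(opening): finger opening in mm; the grip force is fixed at half the most; returns when the fingers have stopped.
- pause(seconds).
- inverse_kinematics(position, orientation): joint angles nearest the present ones, or None.
- state(): the state.
- snapshot(name): name is "side" or "top"; returns the picture (480x640x3 uint8, red, green, blue); there is no depth.
- get_calibration(name): a dict with "vertical_fov" (degrees; the focal length in pixels is half the picture's height over the tangent of half this angle, whatever the lens; pixels are square), "cx", "cy" (the principal point, pixels), "world_from_camera" (4x4, takes a point from camera to world coordinates). Camera axes: x right, y down, z forward; pixel columns grow to the right and rows downward; lengths in mm; the calibration is good to about 2 mm. A picture is of the moment at which its call begins. get_calibration takes no time and is no camera call.
A pose or a line that the arm cannot do raises MotionError and nothing moves.
- finish_job(): hands the job in; it is judged then, once.
The state is a dict: "t": time; "joint_pos": joint angles; "qd": joint speeds; "effort": joint torques, N m; "tcp_pos": TCP position; "tcp_rot": TCP orientation; "ft_force": force on the tool from outside, world axes, zero at the start; "wrist_torque": the same for the moment, N m; "gripper_width": finger opening in mm; "grip_force": force on a finger pad.
Only numpy, scipy, OpenCV 4.12 (cv2) and the standard library are available. Lean on these libraries where they do the work, as an engineer would, in place of code of your own. Each camera call takes 0.05 s, during which the arm holds its last target. There are 200 camera calls.

## Working session

There is one attempt and no reset: what is moved stays moved. The work goes in short steps, each a Python script; the robot and the scene stay as the last script left them, time stands still between calls to the robot, and variables do not carry over. Pictures are saved under pics/ and viewed, at most 10 in all, crops included, and the job is handed in when it is done.

```bash
mkdir -p pics; ls
python3 - <<'E'
from rig import *
import cv2
for n in("top","side"):
    im=snapshot(n); cv2.imwrite(f"pics/{n}0.png",im[:,:,::-1]); print(n,get_calibration(n))
s=state();print(s["t"],s["tcp_rot"],s["gripper_width"],s["ft_force"])
E
```

```text
pics
top {'vertical_fov': 47.15757175655921, 'cx': 318.29996597452947, 'cy': 238.50583633504522, 'world_from_camera': array([[-2.99015635e-02, -9.98832896e-01,  3.79307627e-02,
         4.68224758e+02],
       [-9.99534555e-01,  2.96498944e-02, -7.18034797e-03,
         3.95521824e+01],
       [ 6.04732465e-03, -3.81278116e-02, -9.99254572e-01,
         1.12532706e+03],
       [ 0.00000000e+00,  0.00000000e+00,  0.00000000e+00,
         1.00000000e+00]])}
side {'vertical_fov': 55.150462115576545, 'cx': 316.6424789980171, 'cy': 245.7629543423632, 'world_from_camera': array([[ 9.86064113e-01, -1.24768758e-01,  1.10046909e-01,
         4.41355505e+02],
       [-1.65284386e-01, -6.59411337e-01,  7.33387865e-01,
        -5.61785449e+02],
       [-1.89377134e-02, -7.41356491e-01, -6.70844182e-01,
         6.86322437e+02],
       [ 0.00000000e+00,  0.00000000e+00,  0.00000000e+00,
         1.00000000e+00]])}
0.1 [-5.99948312e-05  1.26539842e-01  9.91961237e-01 -7.54093160e-04] 85.28381442158107 [-0.24809435 -0.53047458  0.31844413]
```

View pics/top0.png

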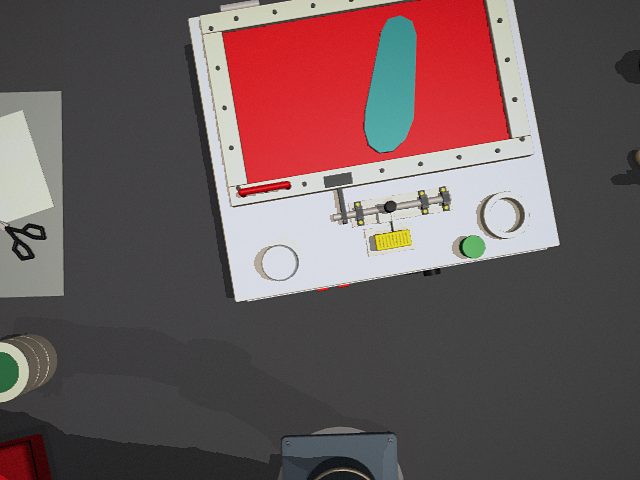

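View pics/side0.png

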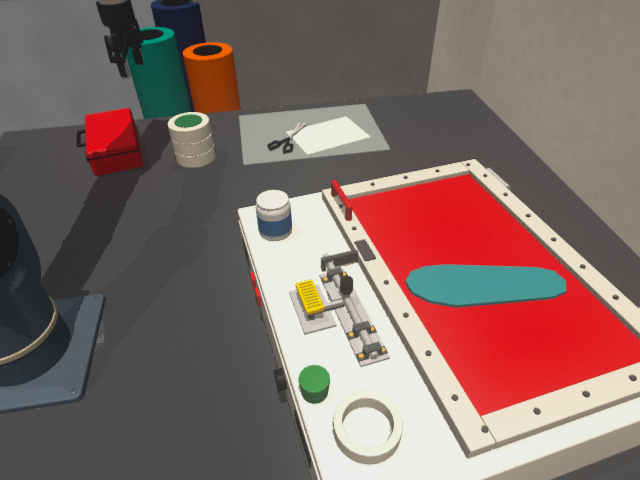

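The top view shows the knob at about (390,207), the catch at (392,240), the keeper at (342,205), the tub at (472,246), the tape roll at (504,214) and the tin at (279,262). In the side view the knob is at (346,284) and the catch at (310,297). The press is yawed by about 10°.

```bash
cat > h.py <<'E'
import numpy as np, cv2
from rig import *
def ray(n,p):
    c=get_calibration(n);f=240/np.tan(np.radians(c["vertical_fov"]/2));T=np.array(c["world_from_camera"])
    d=T[:3,:3]@[(p[0]-c["cx"])/f,(p[1]-c["cy"])/f,1];return T[:3,3],d/np.linalg.norm(d)
def plane(n,p,z):
    o,d=ray(n,p);return o+d*(z-o[2])/d[2]
def tri(p,q):
    o,d=ray("top",p);a,e=ray("side",q)
    t=np.linalg.lstsq(np.c_[d,-e],a-o,rcond=None)[0];A,B=o+d*t[0],a+e*t[1]
    return (A+B)/2,np.linalg.norm(A-B)
def blob(im,lo,hi,roi):
    h=cv2.cvtColor(im,cv2.COLOR_BGR2HSV);m=cv2.inRange(h,lo,hi);r=np.zeros_like(m);x0,y0,x1,y1=roi;r[y0:y1,x0:x1]=m[y0:y1,x0:x1]
    n,l,s,c=cv2.connectedComponentsWithStats(r);i=1+np.argmax(s[1:,4]);return c[i],s[i],l==i
E
python3 - <<'E'
from h import *
np.set_printoptions(precision=1,suppress=True)
t=cv2.imread("pics/top0.png");s=cv2.imread("pics/side0.png")
Y=((22,120,80),(35,255,255));K=((0,0,0),(180,255,50))
ct,st,mt=blob(t,*Y,(360,220,430,260));cs,ss,_=blob(s,*Y,(280,270,340,330))
print("catch",ct,st,cs,ss,tri(ct,cs),plane("top",ct,165))
kt,a,_=blob(t,*K,(378,195,402,219));ks,b,_=blob(s,*K,(335,265,358,300))
print("knob",kt,a,ks,b,tri(kt,ks),plane("top",kt,182),plane("top",kt,170))
# front edge of deck
g=t.min(2);pts=[]
for x in list(range(250,315,4))+list(range(355,415,4))+list(range(445,550,4)):
    col=g[200:,x]; w=np.where(col>150)[0]; pts.append(plane("top",(x,200+w[-1]+.5),130)[:2])
pts=np.array(pts,np.float32);l=cv2.fitLine(pts,cv2.DIST_HUBER,0,.01,.01).ravel();u=l[:2]*np.sign(l[1])
n=np.array([u[1],-u[0]]);print("yaw",np.degrees(np.arctan2(-u[0],u[1])),"res",np.abs((pts-l[2:])@n).max())
for z in(170,182):
    k=plane("top",kt,z)[:2];c=plane("top",ct,165)[:2]
    print("front->knob",(k-l[2:])@n,"catch rel",(c-k)@n,(c-k)@u)
rc=cv2.minAreaRect(np.argwhere(mt)[:,::-1].astype(np.float32));print(rc)
gt,_,_=blob(t,(45,80,50),(80,255,255),(450,225,495,265));p=plane("top",gt,164)[:2];print("tub rel",(p-k)@n,(p-k)@u)
big=np.hstack([cv2.resize(t[180:270,330:460],None,fx=3,fy=3),cv2.resize(s[240:330,280:410],None,fx=3,fy=3)]);cv2.imwrite("pics/c1.png",big)
E
```

```text
catch [392.5 239.6] [375 230  37  20 525] [309.3 295.7] [296 280  28  33 539] (array([498.4, -97.5, 161.5]), np.float64(1.2321510934483548)) [498.9 -97.  165. ]Traceback (most recent call last):
  File "<stdin>", line 7, in <module>
  File "h.py", line 14, in blob
    n,l,s,c=cv2.connectedComponentsWithStats(r);i=1+np.argmax(s[1:,4]);return c[i],s[i],l==i
                                                    ~~~~~~~~~^^^^^^^^^
    return _wrapfunc(a, 'argmax', axis=axis, out=out, **kwds)
    return bound(*args, **kwds)
ValueError: attempt to get argmax of an empty sequence
```

Run:
```python
from h import *
np.set_printoptions(precision=1,suppress=True)
t=cv2.imread("pics/top0.png");s=cv2.imread("pics/side0.png")
Y=((22,120,80),(35,255,255));K=((0,0,0),(180,255,75))
big=np.hstack([cv2.resize(t[180:270,330:460],None,fx=3,fy=3),cv2.resize(s[240:330,280:410],None,fx=3,fy=3)]);cv2.imwrite("pics/c1.png",big)
print(t[207,390],s[284,346])
ct,st,mt=blob(t,*Y,(360,220,430,260))
kt,a,_=blob(t,*K,(378,195,402,219));ks,b,_=blob(s,*K,(335,265,358,300))
print("knob",kt,a,ks,b,tri(kt,ks),plane("top",kt,182),plane("top",kt,170))
g=t.min(2);pts=[]
for x in list(range(250,315,4))+list(range(355,415,4))+list(range(445,550,4)):
    w=np.where(g[200:,x]>150)[0]; pts.append(plane("top",(x,200+w[-1]+.5),130)[:2])
pts=np.array(pts,np.float32);l=cv2.fitLine(pts,cv2.DIST_HUBER,0,.01,.01).ravel();u=l[:2]*np.sign(l[1])
n=np.array([u[1],-u[0]]);print("yaw",np.degrees(np.arctan2(-u[0],u[1])),"res",np.abs((pts-l[2:])@n).max())
c=plane("top",ct,165)[:2]
for z in(170,182):
    k=plane("top",kt,z)[:2]
    print("front->knob",(k-l[2:])@n,"catch rel",(c-k)@n,(c-k)@u)
print(cv2.minAreaRect(np.argwhere(mt)[:,::-1].astype(np.float32)))
gt,_,_=blob(t,(45,80,50),(80,255,255),(450,225,495,265));p=plane("top",gt,164)[:2];print("tub rel",(p-k)@n,(p-k)@u)
```

```text
[61 63 65] [61 65 70]
knob [389.6 206.5] [384 201  12  12 116] [345.7 284.4] [339 273  14  22 203] (array([555.8, -93.1, 170.6]), np.float64(1.5171986320710982)) [555.5 -91.6 182. ] [556.6 -93.2 170. ]
yaw 8.189797 res 2.5035439
front->knob 120.88550834335173 catch rel -57.71150516963655 4.466751579662565
front->knob 120.02400454533924 catch rel -56.85000137162407 2.6575370456765883
((392.5871887207031, 239.6056365966797), (15.053751945495605, 35.136749267578125), 80.21759033203125)
tub rel -92.9363554536595 -134.1274266785185
```

View pics/c1.png

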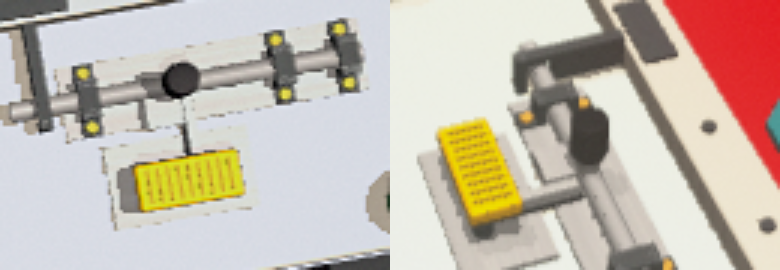

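The heights, the reach and the catch-to-knob and front-edge-to-knob offsets all match the given sizes. The yaw is 8.2° and the press origin is about (556,-92). Next I hover with the fingers straddling the bolt line: one over the catch, the other on the +y side of the knob.

```bash
cat >> h.py <<'E'
psi=np.radians(8.2);X=np.array([np.cos(psi),np.sin(psi)]);U=np.array([-X[1],X[0]]);O=np.array([555.9,-92.4])
def P(x,y,z): return [*(O+x*X+y*U),130+z]
def Q(flip=False):  # tool y = +-press x
    a=psi+(np.pi if flip else 0); th=(a+np.pi/2)/2; return [0,np.cos(th),np.sin(th),0]
def show(*k):
    s=state();p=s["tcp_pos"];d=np.array(p[:2])-O
    print("t %.2f press %.1f %.1f %.1f"%(s["t"],d@X,d@U,p[2]-130),"F",np.round([np.dot(s["ft_force"][:2],X),np.dot(s["ft_force"][:2],U),s["ft_force"][2]],1),"w %.1f"%s["gripper_width"],*k)
E
python3 - <<'E'
from h import *
best=None
for f in(0,1):
    q=inverse_kinematics(P(-29,25,130),Q(f));print(f,q)
    if q is not None:
        c=np.abs(np.array(q)-state()["joint_pos"]).max()
        if best is None or c<best[0]:best=(c,f)
f=best[1];print(best)
move_to(P(-29,25,130),Q(f));grip(43.5);show();move_l(P(-29,25,65),rate=80);show()
for n in("top","side"):
    im=snapshot(n)[:,:,::-1];cv2.imwrite(f"pics/{n}1.png",im)
t=cv2.imread("pics/top1.png");s=cv2.imread("pics/side1.png")
cv2.imwrite("pics/c2.png",np.hstack([cv2.resize(t[160:280,320:450],None,fx=3,fy=3),cv2.resize(s[220:340,270:400],None,fx=3,fy=3)]))
E
```

```text
0 [-0.46038179  0.4118569   0.74502452  1.79592669 -0.3169053   1.05710161
  0.54423106]
1 [-0.7053689   0.68670285  1.36273579  1.80212605 -0.7093018   1.26109335
 -2.14368628]
(np.float64(0.9404213891099953), 0)
t 3.43 press -29.0 25.0 130.0 F [ 0.3 -0.7  0.2] w 43.8
t 4.39 press -28.7 24.8 65.4 F [0.5 0.2 0.6] w 44.0
```

View pics/c2.png

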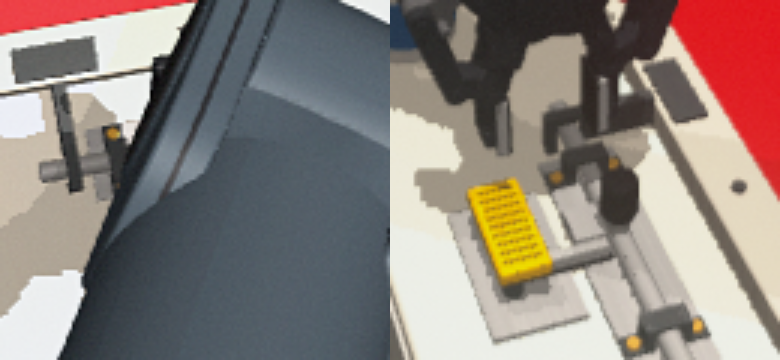

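The crop shows both fingertips above the deck on the knob's +y side, one in line with the catch at about side pixel (307,270), the other in line with the bolt at about (342,264).

Run:
```python
from h import *
for p in((307,270),(342,264)):
    d=plane("side",p,200)[:2]-O;print("tip press",d@X,d@U)
print(move_l(P(-29,25,22),rate=25,contact_N=2.2));show()
im=snapshot("side")[:,:,::-1];cv2.imwrite("pics/c3.png",cv2.resize(im[220:340,270:400],None,fx=4,fy=4))
```

```text
tip press -55.53225638925185 19.94365246893902
tip press -1.7976614188879556 15.122891476432772
True
t 5.71 press -29.1 25.0 31.3 F [ 1.1 -0.4  3.9] w 43.7
```

View pics/c3.png

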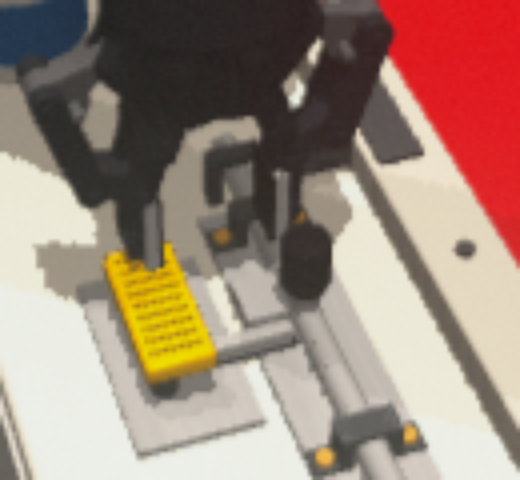

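The finger is on the catch's +y end (about (150,255) in the crop), and the other tip is beside the bolt behind the knob. Now I press down to the stop.

Run:
```python
from h import *
for z in (28,26,24.5):
    print(move_l(P(-29,25,z),rate=20,contact_N=12));show()
print(move_l(P(-29,25,19),rate=8,contact_N=6));show();pause(.1);show()
```

```text
False
t 6.08 press -29.1 25.0 28.0 F [-0.4  1.3  4.7] w 43.2
False
t 6.33 press -29.1 25.1 26.0 F [-0.6  0.4  5.7] w 43.4
False
t 6.58 press -29.1 25.0 24.9 F [-2.4  1.   9.4] w 43.6
True
t 6.84 press -29.1 25.0 24.9 F [-0.9  1.5  8.6] w 43.5
t 6.94 press -29.1 25.0 24.9 F [-0.7 -0.2  9.1] w 43.7
```

Run:
```python
from h import *
print(move_l(P(-29,25,24.2),rate=10,contact_N=8));show()
for y in (23,21,19,17,15):
    r=move_l(P(-29,y,24.2),rate=15,contact_N=10);show(r)
    if r:break
im=snapshot("side")[:,:,::-1];cv2.imwrite("pics/c4.png",cv2.resize(im[220:340,270:400],None,fx=4,fy=4))
```

```text
False
t 7.19 press -29.1 25.0 24.8 F [-3.   1.4 12.3] w 43.5
t 7.47 press -29.2 24.8 24.7 F [-3.1  7.3 15. ] w 43.6 False
t 7.76 press -29.2 24.2 24.6 F [-3.5 12.5 17.4] w 43.2 False
t 8.04 press -28.9 22.4 24.6 F [-1.6 13.5 16.6] w 43.4 False
t 8.32 press -28.6 20.4 24.7 F [-0.9 12.3 16.9] w 43.7 False
t 8.61 press -28.4 18.3 24.7 F [-1.7 12.3 15.4] w 43.5 False
```

View pics/c4.png

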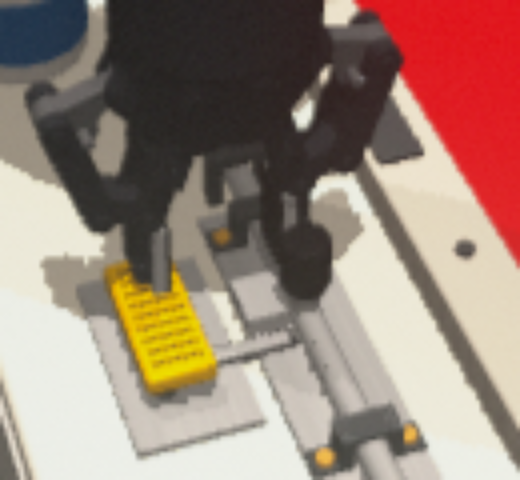

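The knob is still at about (305,260) in the crop, so it looks unmoved. The force so far is just friction on the catch. I continue with slightly less down-force.

Run:
```python
from h import *
for y in (13,10,7,4,1,-2,-5,-8):
    r=move_l(P(-29,y,24.5),rate=20,contact_N=9);show(r)
    if r:break
im=snapshot("side")[:,:,::-1];cv2.imwrite("pics/c5.png",cv2.resize(im[220:340,270:400],None,fx=4,fy=4))
```

```text
t 8.91 press -28.4 16.2 24.8 F [ 0.6 12.6 12.6] w 43.3 False
t 9.21 press -28.4 13.4 24.8 F [-0.2 12.3 12.2] w 43.2 False
t 9.51 press -28.4 10.6 24.8 F [-0.2 12.2 13.4] w 43.5 False
t 9.81 press -28.4 7.5 24.7 F [ 0.3 13.1 13.2] w 43.6 False
t 10.11 press -28.4 4.5 24.8 F [ 0.2 12.3 13.6] w 43.6 False
t 10.41 press -28.4 1.5 24.7 F [-0.2 12.2 13.9] w 43.8 False
t 10.71 press -28.4 -1.5 24.7 F [-0.  12.1 13.3] w 43.5 False
t 11.01 press -28.4 -4.6 24.8 F [ 1.  12.3 12.4] w 43.6 False
```

View pics/c5.png

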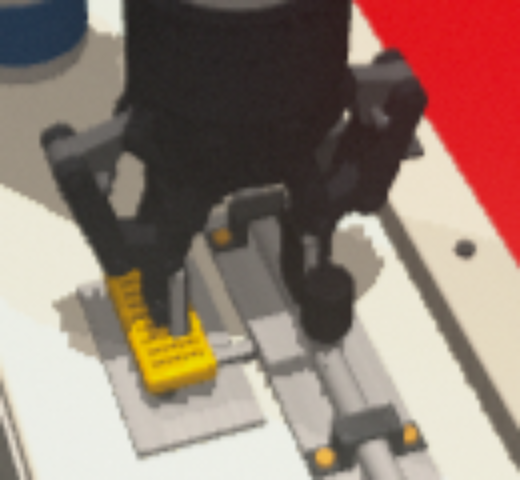

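Run:
```python
from h import *
K=((0,0,0),(180,255,75))
a=plane("side",(345.7,284.4),170);b=plane("side",(352,295.5),170);print("drawn",(a-b)[:2]@U)
for y in np.arange(-10,-27,-2):
    r=move_l(P(-29,y,24.5),rate=20,contact_N=5);show(r)
    if r or np.dot(state()["ft_force"][:2],U)>17:break
im=snapshot("side")[:,:,::-1];cv2.imwrite("pics/c6.png",cv2.resize(im[220:340,270:400],None,fx=4,fy=4))
```

```text
drawn 24.203749356770476
t 11.31 press -28.5 -6.5 24.8 F [ 0.2 13.3 13.4] w 43.5 False
t 11.56 press -28.4 -8.6 24.7 F [ 0.2 11.6 13.2] w 43.7 False
t 11.81 press -28.4 -10.6 24.7 F [ 0.7 12.6 12.8] w 43.7 False
t 12.06 press -28.4 -12.6 24.7 F [ 0.2 11.2 12.9] w 43.5 False
t 12.31 press -28.4 -14.5 24.7 F [ 0.4 12.8 13.2] w 43.7 False
t 12.56 press -28.4 -16.6 24.7 F [ 0.4 12.5 13.1] w 43.4 False
t 12.81 press -28.4 -18.6 24.7 F [-0.6 11.2 13.2] w 43.6 False
t 13.06 press -28.5 -20.3 24.7 F [ 0.  13.7 13.1] w 43.2 False
t 13.31 press -28.4 -20.4 24.7 F [-0.9 20.3 17.4] w 43.6 False
```

View pics/c6.png

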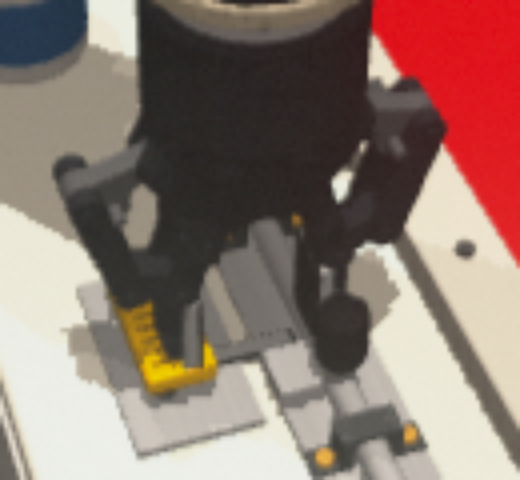

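The bolt reached its end stop: the force jumped to 20 N at tcp y -20.4, and the knob is at about (342,330) in the crop. I unload the knob and lift straight up.

Run:
```python
from h import *
move_l(P(-29,-18,24.7),rate=15);show()
move_l(P(-29,-17.5,40),rate=25);show()
move_l(P(-29,-17.5,110),rate=100);show()
move_to(P(-120,30,230),Q(0));show()
move_to([300,400,330],Q(0));show()
for n in("top","side"):
    cv2.imwrite(f"pics/{n}2.png",snapshot(n)[:,:,::-1])
t=cv2.imread("pics/top2.png");s=cv2.imread("pics/side2.png")
K=((0,0,0),(180,255,75));Y=((22,120,80),(35,255,255))
kt,a,_=blob(t,*K,(396,190,418,216));print(kt,a,(plane("top",kt,177)[:2]-O)@U)
ct,_,_=blob(t,*Y,(360,220,430,260));cs,_,_=blob(s,*Y,(280,270,340,330));print("catch",ct,cs,tri(ct,cs))
cv2.imwrite("pics/c7.png",np.hstack([cv2.resize(t[170:280,250:540],None,fx=1.5,fy=2),cv2.resize(s[240:330,280:400],None,fx=3,fy=2.4444)[:220]]))
```

```text
t 14.04 press -28.4 -19.5 25.3 F [ 0.4 -3.5  5.9] w 43.6
t 14.80 press -29.2 -17.2 39.8 F [-0.9 -0.5 -0.8] w 43.5
t 15.65 press -29.3 -17.2 109.5 F [-0.9 -0.1  0.2] w 43.3
t 16.32 press -119.4 30.6 229.3 F [-0.1 -0.7  0.9] w 43.4
t 18.14 press -182.2 522.8 200.0 F [ 0.6 -0.4  0.6] w 43.4
[410.88235294 202.66386555] [405 197  13  12 119] -37.42646914085126
catch [392.52290076 239.61832061] [309.30499076 295.69500924] (array([498.39020934, -97.51025074, 161.42852841]), np.float64(1.209784478062598))
```

View pics/c7.png

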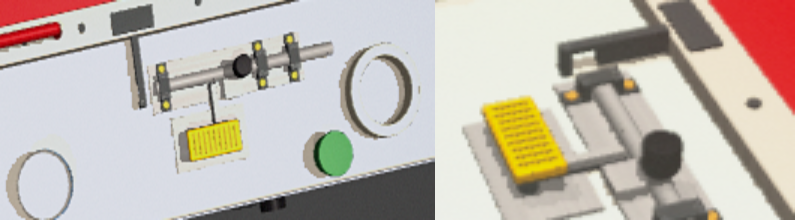

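The bolt is clear of the keeper, with the knob about 37 mm drawn at top pixel (411,203). The catch is back at its rest pixels, (392.5,239.6) top and (309.3,295.7) side, and the tin, tub and tape roll look undisturbed.

```bash
python3 -c "
from rig import *
print(finish_job())"
```

```text
the job is handed in; nothing more can be done
None
```

The bolt is drawn about 37 mm and clear of the keeper, the catch is back up at its rest height to lock it, the tape roll, tin and tub look undisturbed, and I handed the job in with the arm clear at about 18 s.

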